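Shut and child-lock the breakfast cupboard

ROBOT

A 7-joint arm with a two-finger parallel gripper is mounted at the origin on the work surface. World frame = base frame: x ahead of the robot, y to its left, z up, the work surface at z = 0. Lengths are in mm, angles in rad, forces in N, time in s.
With the tool pointing down it reaches from about 350 to 900 mm from the base axis. Payload 19.9 kg.
Tool frame: the origin (TCP) lies where the fingers leave the gripper's body, on its centre line; the fingertips stand 73 mm ahead of it and the grasp point (between the pads) lies 54 mm ahead of it; x points along the fingers, z is the direction in which the jaws open and shut, and the axes are right-handed (so a half turn about x gives the same grasp; the last joint's range is limited). The gripper opens to 85 mm and grips with 20 to 120 N. Pads are 22 mm wide; open, the fingers measure 114 mm over their backs; the gripper's body (76 mm by 85 mm) begins 54 mm behind the grasp point. The pads swing forward as they close: fully open they stand 13 mm farther back than shut.
Start: joints at [1.159, 0.417, -0.01, 1.614, 0.005, 1.111, -0.053], TCP at [225.892, -582.736, 303.86] pointing down, gripper open.
Joint ranges: [-2.81, 2.81], [-0.39, 2.02], [-1.27, 1.25], [0.06, 2.57], [-1.19, 4.33], [0.19, 2], [-2.82, 2.82]. Speed limits (rad/s): [1.89, 1.89, 2.39, 2.39, 3.01, 3.01, 3.01].

INTERFACE

Orientations are given as a 3x3 rotation matrix whose columns are the frame's x, y, z axes.
In Python, from rig import bot, cams gives the robot as it stands. Calls block until the motion is done:
- bot.goto(position, orientation): joint-space move of the TCP to a pose.
- bot.move_straight(position, max_speed=150, attitude=None, max_force=None): straight line of the TCP; attitude=None keeps the orientation; max_speed is the mean speed in mm/s. With max_force (N) it stops when the force on the tool has changed by that much, and returns True; else False.
- bot.set_joints(angles): joint-space move.
- bot.command_gripper(opening, newtons=None): opening from 0.0 (shut) to 1.0 (fully open); newtons is the grip in N (None keeps the last); returns when the fingers have stopped.
- bot.pause(seconds).
- bot.ik(position, orientation): joint angles nearest the present ones, or None.
- bot.get_obs(): the state.
- cams.snapshot(name): name is "scene" or "top" or "wrist"; returns the picture (384x512x3 uint8, red, green, blue); there is no depth.
- cams.camera_model(name): a dict with "intrinsics" (3x3 intrinsics, pixels), "distortion" ([k1, k2, p1, p2, k3] as OpenCV has them; the pictures are not rectified), "R" (3x3) and "t" (3): a world point X has camera coordinates R X + t. Camera axes: x right, y down, z forward; pixel columns grow to the right and rows downward; lengths in mm; the calibration is good to about 2 mm. A picture is of the moment at which its call begins: read the wrist's pose just before it. camera_model takes no time and is no camera call; for the wrist camera it gives the pose at the moment of the call.
A pose or a line that the arm cannot do raises bot.MotionError and nothing moves.
- bot.job_done(): hands the job in, once; it reports no verdict.
The state is a dict: "t": time; "joint_pos": joint angles; "qvel": joint speeds; "joint_torque": joint torques, N m; "eef_pos": TCP position; "orientation": TCP orientation; "contact_force": force on the tool from outside, world axes, zero at the start; "ft_torque": the same for the moment, N m; "width": opening from 0.0 (shut) to 1.0 (fully open).
Only numpy, scipy, OpenCV 4.12 (cv2) and the standard library are available. Lean on these libraries where they do the work, as an engineer would, in place of code of your own. Each camera call takes 0.05 s, during which the arm holds its last target.

TASK

Push the half-open door of the small cupboard fully shut, then lock the cupboard with the red child-proof handle on its roof: push the handle down and, keeping it down (never force it round while it is up), turn it counter-clockwise (seen from above) as far as it goes, until its long end points out over the door, and let it pop back up there. It also pops up in a notch halfway, where you can take a new grip. Leave the tumblers, the milk jug and the crispbread holder standing where they are.

Things in the scene. Friction and masses are not known exactly. Their poses are not given: they have to be found in the camera images.
- cupboard: Fixed small wooden cupboard on the table, 180 deep (x) x 260 wide (y) x 200 high (z) mm. Origin: centre of its underside. Its own -x axis points out of its open front; its place and yaw vary.
- door_hinge (a point): On the door's vertical hinge axis, at the height of the door's top edge (200 mm above the table). It lies at (-90, -130) mm in the cupboard's x, y.
- door_push (a point): A point on the door's outer face, 165 mm from the hinge and 20 mm below the door's top edge, good for pushing. White panel 260 wide, 200 high, 15 mm thick; its outer face lies 15 mm outside the plane through the hinge axis. A round steel knob, 28 mm across, stands 24 mm out of that face, 220 mm from the hinge, 75 mm above the table.
- door (a joint): Opening angle of the door, rad: 0 = shut against its stop (door along the cupboard's +y from the hinge), positive = open, free edge swung out towards the cupboard's -x side. It starts at 0.6 to 1.1. Light friction (about 0.5 N at the edge) leaves it where it is put.
- latch_axis (a point): On the vertical turning axis of the lock handle, 47 mm above the cupboard's roof = mid-height of the handle bar when it is up; it does not move with the handle. At (-40, 0) mm in the cupboard's x, y. Under the handle are a 22 mm thick steel stem and a grey round housing, 84 mm across and 16 mm tall, on the roof.
- latch_tip (a point): End of the handle's long arm, at mid-height of the bar. The handle is a red bar 125 long, 18 wide, 26 mm tall: long arm (white patch on top) 85 mm from the axis, short arm 40 mm. Up, its underside is 34 and its top 60 mm above the roof. It can be gripped across its 18 mm width, also over the axis.
- latch_turn (a joint): Handle angle, rad, counter-clockwise from above: 0 = open (long arm to the back, 0.34 rad counter-clockwise of the cupboard's +x), 1.4 = halfway notch, 2.8 = locked end stop, long arm along the cupboard's -x over the door. Up, a notch holds it within about 0.06 rad. Held 11 mm down it turns easily. Let up within 0.1 rad of a notch it centres and pops up; elsewhere it stays down.
- latch_push (a joint): How far the handle is pushed down, m: 0 = up (popped into a notch), 0.014 = down on its stop. A spring pushes it up with about 5 N at the start of the travel and 12 N at the stop; below about 0.009 it does not turn out of its notch except by brute force, which would break the lock.
- tumbler_a: Loose glass tumbler, 72 mm across, 100 mm high; origin under its centre. Bystander.
- tumbler_b: Second loose glass tumbler, the same. Bystander.
- milk_jug: Loose stainless steel milk jug, 92 mm across the belly, 130 mm high, with a handle on its +y side reaching 77 mm from its axis; origin under its centre. Bystander.
- crispbread_holder: Loose bamboo holder with crispbread slices, 90 (x) x 150 (y) x 112 mm high; origin under its centre. Bystander.

How it is judged:
By the outcome, as a careful person would: the job done as asked, in the order asked, and still so for the second after the job is handed in, with the robot touching nothing.
It also fails if it takes over 72 s, if anything falls off the work surface, if the arm or the gripper's body presses on something with over 40 N, if the wrist force passes 120 N, or if a joint passes its speed limit or range.

## Working session

There is one attempt and no reset: what is moved stays moved. The work goes in short steps, each a Python script; the robot and the scene stay as the last script left them, time stands still between calls to the robot, and variables do not carry over. Pictures are saved under pics/ and viewed, and the job is handed in when it is done.

```bash
ls; mkdir -p pics; python3 - <<'E'
from rig import bot,cams
import cv2,numpy as np
for n in ["scene","top","wrist"]:
    m=cams.camera_model(n); im=cams.snapshot(n)
    cv2.imwrite(f"pics/{n}0.png",im[:,:,::-1])
    print(n,np.round(m["intrinsics"],1).tolist(),m["distortion"],np.round(m["R"],3).tolist(),np.round(m["t"],1), "C",np.round(-np.array(m["R"]).T@m["t"],0))
o=bot.get_obs();print(o)
E
```

```text
pics
scene [[452.9, 0.0, 252.6], [0.0, 452.9, 194.1], [0.0, 0.0, 1.0]] [0.01477899 0.         0.         0.         0.        ] [[0.649, 0.76, -0.009], [0.4, -0.351, -0.847], [-0.647, 0.546, -0.532]] [-331.9  -65.9 1559.8] C [1251. -623.  771.]
top [[362.2, 0.0, 262.5], [0.0, 362.2, 192.5], [0.0, 0.0, 1.0]] [-0.10094495  0.          0.          0.          0.        ] [[0.029, -0.999, -0.019], [-0.993, -0.027, -0.117], [0.117, 0.022, -0.993]] [   1.8  542.5 1083.8] C [ 412.   -7. 1140.]
wrist [[329.6, 0.0, 256.9], [0.0, 329.6, 190.5], [0.0, 0.0, 1.0]] [-0.087877  0.        0.        0.        0.      ] [[0.362, -0.932, -0.0], [-0.881, -0.342, 0.326], [-0.304, -0.118, -0.945]] [-624.4  -43.7  379.6] C [ 303. -552.  373.]
{'t': 0.15, 'joint_pos': array([ 1.15947735,  0.4178383 , -0.01030993,  1.61403103,  0.00473814,
        1.11073485, -0.05299967]), 'qvel': array([-3.18110028e-05,  3.72713337e-04, -1.71471986e-03,  3.38291347e-04,
       -1.04037953e-03, -1.70118016e-03, -2.05791434e-03]), 'joint_torque': array([ 6.89389763e-04, -8.64746046e+01,  6.79196287e-01, -4.35057306e+01,
        1.90958299e-02,  5.85793619e-03,  7.45294642e-05]), 'eef_pos': array([ 225.82444748, -582.55570758,  303.40508245]), 'orientation': array([[-4.59792742e-04,  9.32381468e-01,  3.61475569e-01],
       [ 8.75935745e-04,  3.61475845e-01, -9.32381063e-01],
       [-9.99999511e-01, -1.12072674e-04, -9.82910226e-04]]), 'contact_force': array([-0.47544425, -0.88858244, -0.56375376]), 'ft_torque': array([0.0451    , 0.00407327, 0.07353119]), 'width': 1.0009839324659726}
```

View pics/scene0.png

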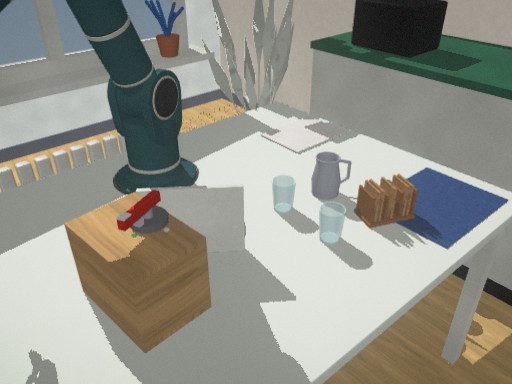

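View pics/top0.png

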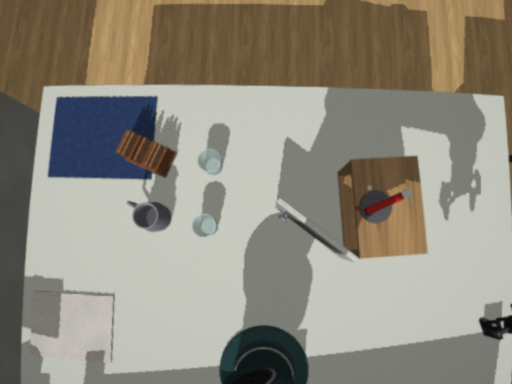

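```bash
python3 - <<'E'
import cv2
im=cv2.imread("pics/top0.png")[140:275,260:440]
cv2.imwrite("pics/top_z.png",cv2.resize(im,None,fx=4.4,fy=4.4,interpolation=cv2.INTER_CUBIC))
im=cv2.imread("pics/scene0.png")[170:350,60:250]
cv2.imwrite("pics/scene_z.png",cv2.resize(im,None,fx=3.3,fy=3.3,interpolation=cv2.INTER_CUBIC))
E
```

```text
(no output)
```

View pics/top_z.png

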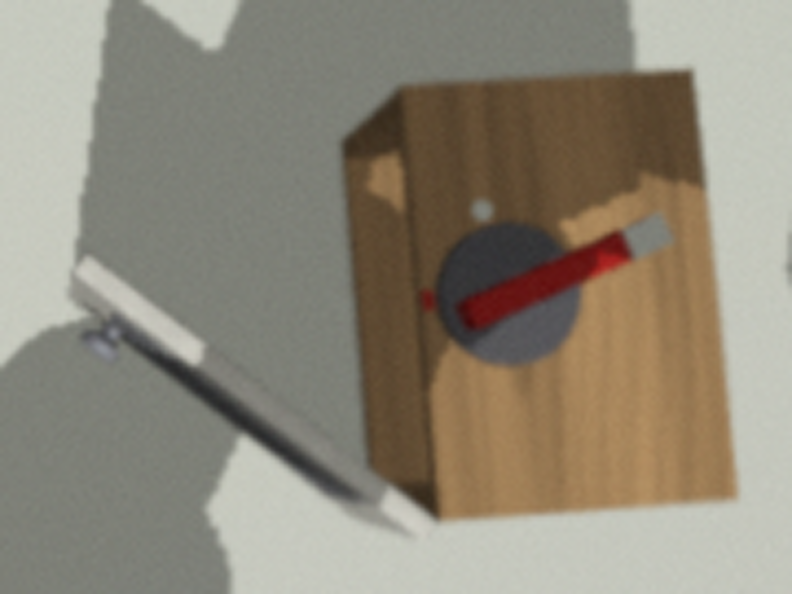

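View pics/scene_z.png

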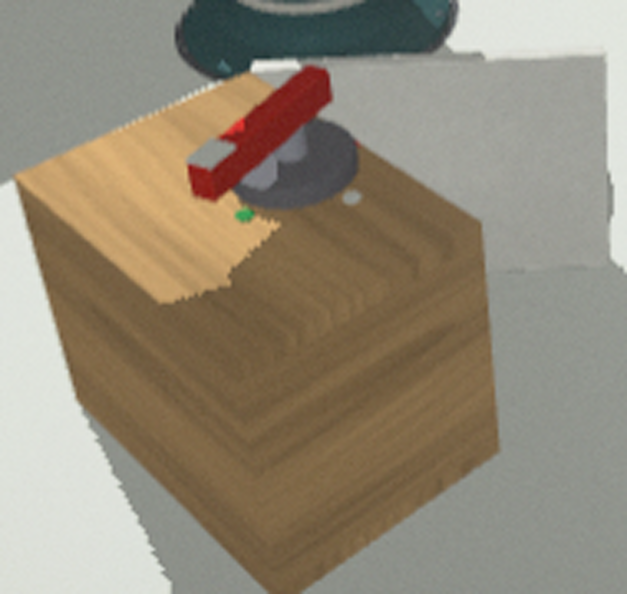

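The top crop shows the cupboard's roof corners at crop pixels (404,87), (692,70), (737,497) and (438,520). The door runs from (425,525) to (85,265), and the handle's white patch is at (648,235). The front of the cupboard faces world +y.

```bash
cat > h.py <<'E'
from rig import bot,cams
import cv2,numpy as np
def cast(name,uv,z,m=None):
    m=m or cams.camera_model(name)
    K=np.array(m["intrinsics"],float);R=np.array(m["R"],float);t=np.array(m["t"],float)
    p=cv2.undistortPoints(np.array(uv,float).reshape(-1,1,2),K,np.array(m["distortion"],float)).reshape(-1,2)
    d=np.c_[p,np.ones(len(p))]@R; C=-R.T@t
    return C+d*((z-C[2])/d[:,2])[:,None]
def proj(name,X):
    m=cams.camera_model(name)
    r,_=cv2.Rodrigues(np.array(m["R"],float))
    return cv2.projectPoints(np.array(X,float).reshape(-1,3),r,np.array(m["t"],float),np.array(m["intrinsics"],float),np.array(m["distortion"],float))[0].reshape(-1,2)
E
python3 - <<'E'
from h import *
f=lambda L:(np.array(L,float)+.5)/4.4-.5+[260,140]
g=lambda L:(np.array(L,float)+.5)/3.3-.5+[60,170]
c=cast("top",f([(404,87),(692,70),(737,497),(438,520)]),200)
print(c.round(1)); 
# corners: front/+y, back/+y, back/-y, front/-y in cupboard frame
loc=np.array([(-90,130),(90,130),(90,-130),(-90,-130)],float)
A=loc-loc.mean(0);B=c[:,:2]-c[:,:2].mean(0)
yaw=np.arctan2((A[:,0]*B[:,1]-A[:,1]*B[:,0]).sum(),(A*B).sum())
o=c[:,:2].mean(0);print("top",o,yaw)
Rz=np.array([[np.cos(yaw),-np.sin(yaw)],[np.sin(yaw),np.cos(yaw)]])
print("res",((Rz@A.T).T-B).round(1).tolist())
# scene: back/+y... corners
s=cast("scene",g([(18,178),(250,72),(482,222),(243,384)]),200);print(s.round(1).tolist())
print("axis",o+Rz@[-40,0],"hinge",o+Rz@[-90,-130])
# door top edge: outer corner, free-edge
d=cast("top",f([(75,270),(92,255),(205,350),(418,538),(438,520)]),200);print(d.round(1).tolist())
p=cast("top",f([(648,235),(467,315)]),260);print("handle",p.round(1).tolist())
print("bystanders",cast("top",[(209,161),(205,225),(150,215),(146,153)],110).round(0).tolist())
E
```

```text
[[ 617.1 -219.6  200. ]
 [ 633.3 -397.2  200. ]
 [ 376.6 -420.   200. ]
 [ 360.1 -240.3  200. ]]
top [ 496.79380802 -319.26918118] -1.4842538084846595
res [[1.4, 1.2], [0.8, -0.5], [-1.5, -0.2], [-0.6, -0.6]]
[[380.8, -418.0, 200.0], [362.0, -240.3, 200.0], [619.1, -217.1, 200.0], [651.2, -399.0, 200.0]]
axis [ 493.3364268  -279.41887986] hinge [ 359.50122099 -240.84249218]
[[501.3, -24.2, 200.0], [510.5, -34.1, 200.0], [456.1, -101.9, 200.0], [349.5, -228.6, 200.0], [360.1, -240.3, 200.0]]
handle [[523.8, -344.4, 260.0], [476.3, -241.2, 260.0]]
bystanders [[621.0, 174.0, 110.0], [435.0, 176.0, 110.0], [459.0, 338.0, 110.0], [641.0, 363.0, 110.0]]
```

```bash
cat >> h.py <<'E'
yaw=-1.4842; o=np.array([497.0,-319.3])
Rz=np.array([[np.cos(yaw),-np.sin(yaw)],[np.sin(yaw),np.cos(yaw)]])
W=lambda x,y:o+Rz@np.array([x,y])
def ori(a):  # jaw axis at world azimuth a, tool down
    z=np.array([np.cos(a),np.sin(a),0]);x=np.array([0,0,-1.]);return np.c_[x,np.cross(z,x),z]
def save(n,f):
    cv2.imwrite("pics/"+f,cams.snapshot(n)[:,:,::-1])
def st():
    b=bot.get_obs();print("t",round(b["t"],2),"p",b["eef_pos"].round(1),"F",b["contact_force"].round(1),"q",b["joint_pos"].round(2),"w",round(b["width"],3))
E
python3 - <<'E'
from h import *
h=W(-90,-130);a=yaw+np.pi/2+0.854
s=h+200*np.array([np.cos(a),np.sin(a)])+55*np.array([-np.sin(a),np.cos(a)])
print(h,s,W(-120,70))
A=min([yaw+np.pi/2,yaw-np.pi/2],key=lambda q:abs(bot.ik([*s,400],ori(q))[6]))
print(A,bot.ik([*s,400],ori(A)),bot.ik([*s,240],ori(A)))
bot.command_gripper(0.0,40)
p=bot.get_obs()["eef_pos"]; bot.move_straight([p[0],p[1],400],200)
st(); bot.goto([*s,400],ori(A)); st()
bot.move_straight([*s,245],200); st()
save("top","top1.png")
E
```

```text
[ 359.70319315 -240.88069862] [433.12943201 -46.88691664] [ 556.35912514 -193.69548471]Traceback (most recent call last):
  File "<stdin>", line 5, in <module>
  File "<stdin>", line 5, in <lambda>
TypeError: 'NoneType' object is not subscriptable
```

```bash
python3 - <<'E'
from h import *
s=[433,-47]
for z in(245,350,370,400):
  for k in range(-4,5):
    q=bot.ik([*s,z],ori(yaw+np.pi/2+k*np.pi/4)); print(z,k,None if q is None else q.round(2))
E
```

```text
245 -4 [-0.92  0.28  1.1   2.15 -0.32  0.89 -2.69]
245 -3 [ 0.37  0.17 -0.37  2.11  0.08  0.87 -2.31]
245 -2 [ 0.47  0.18 -0.47  2.11  0.1   0.87 -1.55]
245 -1 [ 0.54  0.19 -0.55  2.11  0.13  0.88 -0.78]
245 0 [ 0.61  0.2  -0.62  2.11  0.15  0.88 -0.02]
245 1 [ 0.68  0.21 -0.7   2.1   0.17  0.88  0.75]
245 2 [ 0.76  0.23 -0.8   2.1   0.21  0.89  1.5 ]
245 3 [ 0.99  0.31 -1.08  2.1   0.34  0.92  2.16]
245 4 [-0.92  0.28  1.1   2.15 -0.32  0.89 -2.69]
350 -4 None
350 -3 [ 0.46  0.04 -0.43  1.99  0.02  1.12 -2.25]
350 -2 [ 0.53  0.04 -0.5   1.99  0.02  1.12 -1.47]
350 -1 [ 0.59  0.04 -0.56  1.98  0.03  1.12 -0.68]
350 0 [ 0.66  0.05 -0.63  1.98  0.03  1.12  0.1 ]
350 1 [ 0.72  0.05 -0.7   1.98  0.04  1.12  0.88]
350 2 [ 0.77  0.06 -0.75  1.98  0.04  1.12  1.66]
350 3 [ 1.09  0.1  -1.1   1.97  0.09  1.13  2.4 ]
350 4 None
370 -4 None
370 -3 [ 0.47  0.02 -0.44  1.96  0.01  1.17 -2.24]
370 -2 [ 0.53  0.02 -0.5   1.96  0.01  1.17 -1.45]
370 -1 [ 0.6   0.02 -0.56  1.96  0.01  1.17 -0.67]
370 0 [ 0.66  0.03 -0.63  1.95  0.02  1.17  0.11]
370 1 [ 0.73  0.03 -0.7   1.95  0.02  1.17  0.89]
370 2 [ 0.77  0.03 -0.74  1.95  0.02  1.17  1.68]
370 3 [ 1.12  0.06 -1.11  1.94  0.06  1.17  2.43]
370 4 None
400 -4 None
400 -3 [ 0.49 -0.01 -0.45  1.91 -0.    1.23 -2.23]
400 -2 [ 0.55 -0.   -0.5   1.91 -0.    1.23 -1.44]
400 -1 [ 0.61 -0.   -0.57  1.91 -0.    1.23 -0.65]
400 0 [ 0.68 -0.   -0.63  1.91 -0.    1.23  0.13]
400 1 [ 0.74  0.   -0.69  1.91  0.    1.23  0.92]
400 2 [ 0.76  0.   -0.72  1.91  0.    1.23  1.7 ]
400 3 [-1.05 -0.1   1.04  1.95  0.09  1.24  2.4 ]
400 4 None
```

```bash
python3 - <<'E'
from h import *
s=np.array([433,-47.]);A=yaw+np.pi/2
bot.command_gripper(0.0,40)
p=bot.get_obs()["eef_pos"]; bot.move_straight([p[0],p[1],400],200)
st(); bot.goto([*s,400],ori(A)); st()
bot.move_straight([*s,245],200); st()
save("top","top1.png");save("scene","scene1.png")
E
```

```text
t 1.55 p [ 225.8 -582.6  399.9] F [ 0.2  0.1 -0.4] q [ 1.16  0.35 -0.01  1.49  0.    1.3  -0.05] w -0.002
t 3.62 p [433.1 -47.9 399.9] F [ 0.  -0.4  0.4] q [ 0.68  0.   -0.63  1.91  0.    1.23  0.13] w -0.001
t 4.54 p [433.4 -47.1 245.8] F [ 0.1 -0.4  0.2] q [ 0.62  0.2  -0.64  2.1   0.15  0.88 -0.02] w 0.0
```

View pics/top1.png

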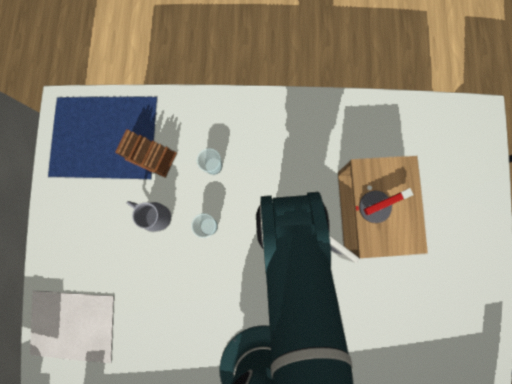

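View pics/scene1.png

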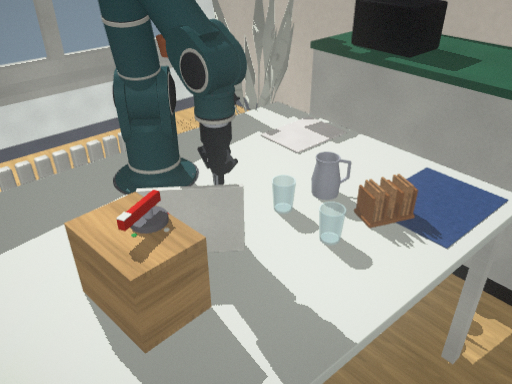

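The fingers stand just outside the door panel (scene 215,175), so I can push along a straight chord now.

```bash
python3 - <<'E'
from h import *
p=W(-140,70); print(p, bot.move_straight([*p,245],110,max_force=15)); st()
p=W(-98,70); print(bot.move_straight([*p,245],40,max_force=12)); st()
print("cup frame",Rz.T@(bot.get_obs()["eef_pos"][:2]-o))
save("top","top2.png");save("scene","scene2.png")
E
```

```text
[ 554.62936239 -173.77042709] False
t 6.39 p [ 554.5 -173.5  245.1] F [0.2 1.1 0.5] q [ 0.67  0.45 -0.54  1.77  0.27  0.99  0.11] w 0.0
True
t 7.04 p [ 556.6 -196.5  244.6] F [-0.1 -0.6  0.5] q [ 0.69  0.47 -0.53  1.74  0.27  1.    0.15] w -0.002
cup frame [-117.13977324   69.97162532]
```

View pics/scene2.png

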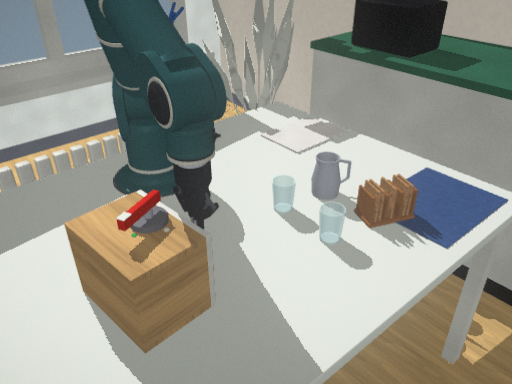

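The door looks shut, but the force stop could have been an impact. I'll press once more gently, back off and look from above.

```bash
python3 - <<'E'
from h import *
p=W(-100,70); print(bot.move_straight([*p,245],20,max_force=12)); st()
print("cup frame",Rz.T@(bot.get_obs()["eef_pos"][:2]-o))
bot.pause(0.2); st()
p=W(-170,70); bot.move_straight([*p,245],120);bot.move_straight([*p,400],250); 
L=W(-40,0); 
for k in(0,1,2):
  a=yaw+.34+np.pi/2-k*np.pi
  q=bot.ik([*L,370],ori(a)); q2=bot.ik([*L,310],ori(a+2.8)); print(k,a,q,q2)
save("top","top3.png");save("wrist","wrist3.png");st()
E
```

```text
True
t 7.46 p [ 556.4 -196.6  244.2] F [-0.6  0.7 -0.1] q [ 0.69  0.47 -0.53  1.74  0.27  1.    0.15] w 0.003
cup frame [-117.1074551    69.82445493]
t 7.66 p [ 556.3 -196.5  244. ] F [ 1.   0.4 -0. ] q [ 0.69  0.47 -0.53  1.74  0.27  1.    0.15] w 0.001
0 0.4265963267948967 [ 0.91935069  0.30336691 -0.56708704  1.66536244  0.17154277  1.2228569
  0.74082169] [-0.34187605  0.50819924  1.08631704  1.77917945 -0.48972485  1.15658766
 -2.15856581]
1 -2.714996326794896 [ 0.55718449  0.2611499  -0.11681466  1.67757547  0.03223276  1.20474167
 -2.28224059] [ 0.86644594  0.34817581 -0.50460678  1.7405984   0.18611784  1.10043061
  0.38745987]
2 -5.856588980384689 [ 0.91935069  0.30336691 -0.56708704  1.66536244  0.17154277  1.2228569
  0.74082169] [-0.34187605  0.50819924  1.08631704  1.77917945 -0.48972485  1.15658766
 -2.15856581]
t 9.12 p [ 551.7 -144.2  398.8] F [-0.4 -0.2 -0.7] q [ 0.67  0.29 -0.59  1.61  0.16  1.29  0.15] w -0.0
```

View pics/top3.png

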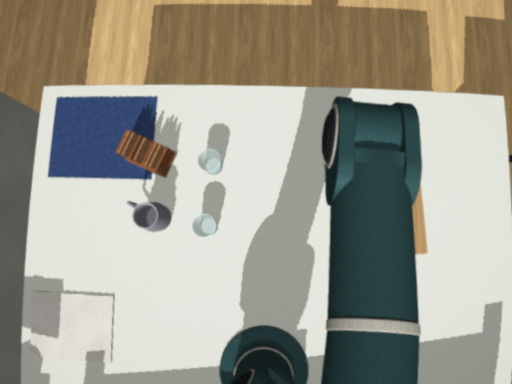

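View pics/wrist3.png

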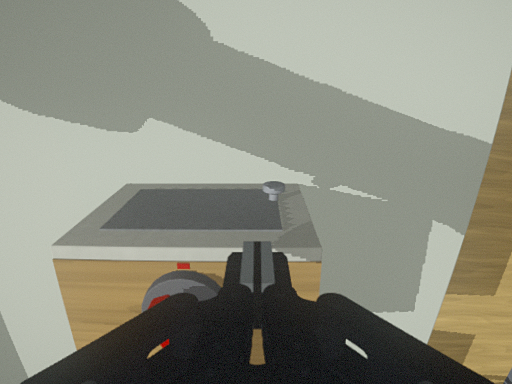

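In the wrist view the door's top edge (row 250) lies flush and parallel against the roof's front edge. The stop repeated at the same place, so the door is shut. Next I go above the handle.

```bash
python3 - <<'E'
from h import *
L=W(-40,0); a=yaw+.34-np.pi/2
bot.goto([*L,390],ori(a)); st()
bot.command_gripper(0.55)
m=cams.camera_model("wrist"); save("wrist","wrist4.png"); save("scene","scene4.png")
print(cast("wrist",[(256,200)],260,m))
st()
T=L+85*np.array([np.cos(yaw+.34),np.sin(yaw+.34)]);S=L-40*np.array([np.cos(yaw+.34),np.sin(yaw+.34)])
print(proj("wrist",[[*T,260],[*S,260],[*L,260]]).round(0))
E
```

```text
t 11.28 p [ 493.6 -279.3  389.9] F [-1.1 -0.1  0.4] q [ 0.56  0.25 -0.12  1.65  0.03  1.25 -2.28] w 0.004
[[ 496.47212862 -287.4205534   260.        ]]
t 11.89 p [ 493.5 -279.4  390. ] F [-0.6 -0.7  0.2] q [ 0.56  0.25 -0.12  1.65  0.03  1.25 -2.28] w 0.549
[[255.  76.]
 [255. 265.]
 [255. 212.]]
```

View pics/wrist4.png

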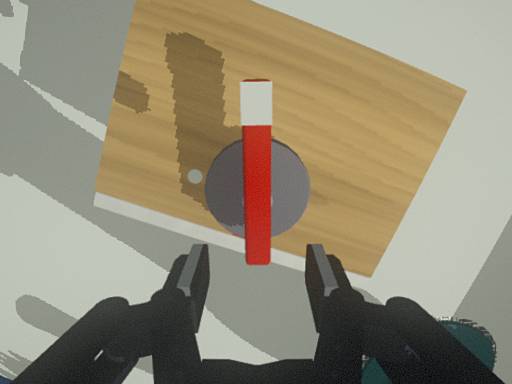

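View pics/scene4.png

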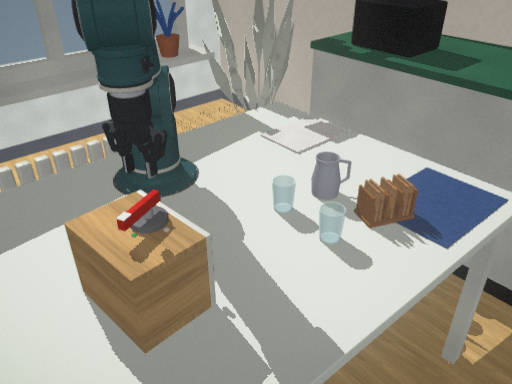

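The bar is aligned at column 257 and centred between the fingers. Its ends at rows 79 and 264 match the predicted 76 and 265. I descend, grip and push down.

```bash
python3 - <<'E'
from h import *
L=W(-40,0)
print(bot.move_straight([*L,307],100,max_force=8)); st()
bot.command_gripper(0.0,70); st()
p=bot.get_obs()["eef_pos"]
print(bot.move_straight([*L,307-16],25,max_force=20)); st()
bot.pause(.15); st()
save("wrist","wrist5.png")
E
```

```text
False
t 12.88 p [ 493.8 -279.6  307.6] F [-0.6 -0.3  0.8] q [ 0.56  0.31 -0.12  1.75  0.04  1.08 -2.29] w 0.552
t 13.25 p [ 493.5 -279.6  307.4] F [-2.6  0.7  4.4] q [ 0.56  0.31 -0.12  1.75  0.04  1.08 -2.29] w 0.199
True
t 13.81 p [ 493.5 -279.6  294.1] F [-3.4  1.7 10.9] q [ 0.56  0.33 -0.12  1.77  0.05  1.05 -2.29] w 0.196
t 13.96 p [ 493.5 -279.6  294.1] F [-4.9  1.5 11.2] q [ 0.56  0.33 -0.12  1.77  0.05  1.05 -2.29] w 0.197
```

View pics/wrist5.png

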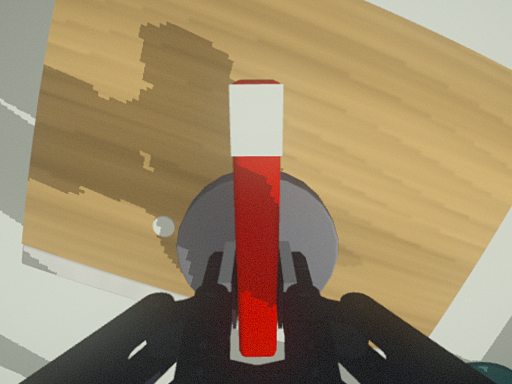

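The handle is held 13.3 mm down at about 11 N, which matches the spring. I start turning counter-clockwise.

```bash
python3 - <<'E'
from h import *
L=W(-40,0);a=yaw+.34-np.pi/2
c=bot.get_obs()["eef_pos"][:2]
for d in [.15,.3,.5,.7]:
    r=bot.move_straight([*c,294.1],60,attitude=ori(a+d),max_force=15)
    b=bot.get_obs();z=b["orientation"][:,2];print(d,r,"turned",round(np.arctan2(z[1],z[0])-a,3),"M",b["ft_torque"].round(2));st()
    if r: break
save("wrist","wrist6.png")
E
```

```text
0.15 False turned 0.15 M [-0.02  0.63 -0.  ]
t 14.31 p [ 493.8 -280.   294.8] F [-3.2 -0.6 10.6] q [ 0.58  0.33 -0.15  1.77  0.06  1.05 -2.15] w 0.192
0.3 False turned 0.301 M [0.68 0.8  0.02]
t 14.61 p [ 493.7 -279.5  294.6] F [-3.8  3.3 11. ] q [ 0.6   0.33 -0.17  1.77  0.06  1.05 -2.01] w 0.199
0.5 False turned 0.501 M [ 0.66  0.45 -0.02]
t 14.96 p [ 494.  -279.4  294.8] F [-0.8  2.1 11. ] q [ 0.63  0.33 -0.21  1.76  0.08  1.05 -1.82] w 0.196
0.7 False turned 0.701 M [ 0.99  0.4  -0.02]
t 15.31 p [ 494.  -279.2  294.7] F [-2.4  3.9 10.7] q [ 0.66  0.33 -0.24  1.76  0.09  1.05 -1.63] w 0.196
```

View pics/wrist6.png

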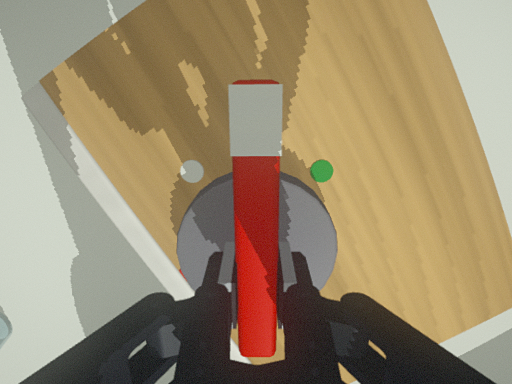

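The handle follows exactly in the jaws, and the housing and roof have rotated beneath it. I keep turning.

```bash
python3 - <<'E'
from h import *
a=yaw+.34-np.pi/2
c=np.array([493.7,-279.5])
for d in [1.,1.3,1.6,1.9,2.2,2.5,2.65,2.74,2.79]:
    r=bot.move_straight([*c,293.9],60,attitude=ori(a+d),max_force=15)
    b=bot.get_obs();z=b["orientation"][:,2];print(d,r,"turned",round((np.arctan2(z[1],z[0])-a)%6.2832,3),"M",b["ft_torque"].round(2));st()
    if r: break
save("wrist","wrist7.png")
E
```

```text
1.0 False turned 1.001 M [ 1.32  0.36 -0.01]
t 15.81 p [ 494.2 -278.9  294.5] F [-1.3  4.8 11.2] q [ 0.7   0.34 -0.29  1.76  0.11  1.06 -1.35] w 0.195
1.3 False turned 1.301 M [1.61 0.51 0.18]
t 16.26 p [ 494.3 -278.6  294.4] F [-2.6  5.8 10.6] q [ 0.74  0.34 -0.35  1.76  0.13  1.06 -1.07] w 0.196
1.6 False turned 1.601 M [ 2.1   0.53 -0.04]
t 16.71 p [ 494.3 -278.3  294.3] F [-1.6  8.8 10.7] q [ 0.78  0.35 -0.4   1.76  0.15  1.06 -0.78] w 0.193
1.9 False turned 1.901 M [ 2.43  0.91 -0.11]
t 17.16 p [ 494.1 -278.1  294.2] F [-1.8 10.6 10.3] q [ 0.82  0.36 -0.45  1.76  0.17  1.07 -0.5 ] w 0.2
2.2 False turned 2.202 M [2.7  1.4  0.08]
t 17.61 p [ 493.9 -277.9  294.1] F [-6.1 10.7 11.4] q [ 0.87  0.37 -0.51  1.76  0.2   1.07 -0.22] w 0.196
2.5 False turned 2.501 M [ 2.87  1.97 -0.09]
t 18.06 p [ 493.6 -277.9  294. ] F [-7.4 11.2 12.8] q [ 0.91  0.38 -0.57  1.76  0.22  1.08  0.06] w 0.194
2.65 False turned 2.652 M [ 2.85  2.23 -0.01]
t 18.36 p [ 493.5 -277.9  294.1] F [-9.4 10.8 13.9] q [ 0.93  0.38 -0.6   1.76  0.24  1.08  0.19] w 0.197
2.74 False turned 2.742 M [2.89 2.49 0.16]
t 18.61 p [ 493.4 -277.8  294.1] F [-9.4 12.1 14.3] q [ 0.95  0.38 -0.61  1.76  0.24  1.08  0.28] w 0.193
2.79 False turned 2.792 M [2.91 2.62 0.01]
t 18.86 p [ 493.4 -277.8  294. ] F [-10.6  12.5  15.8] q [ 0.95  0.39 -0.62  1.76  0.25  1.08  0.32] w 0.196
```

View pics/wrist7.png

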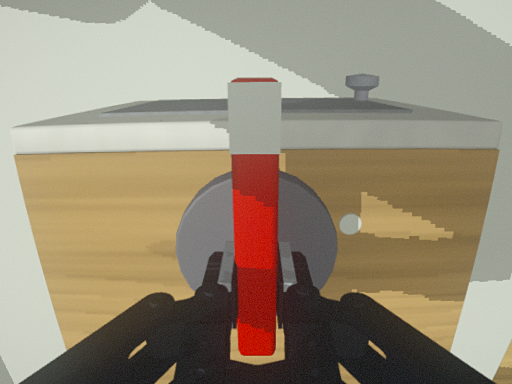

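The handle now points straight out over the door. I let it rise while still gripped, then release and retreat.

```bash
python3 - <<'E'
from h import *
a=yaw+.34-np.pi/2
bot.move_straight([493.4,-279.2,294],60,attitude=ori(a+2.8),max_force=15);b=bot.get_obs();print(b["ft_torque"].round(2));st()
bot.move_straight([493.4,-279.2,307.6],30); bot.pause(.2);st()
bot.command_gripper(0.55); st()
bot.move_straight([493.4,-279.2,400],150); st()
T=[W(-125,0),W(0,0),W(-40,0)]
print(proj("wrist",[[*p,260] for p in T]).round(0).tolist(),"if down",proj("wrist",[[*p,246] for p in T]).round(0).tolist())
save("wrist","wrist8.png");save("scene","scene8.png")
E
```

```text
[ 2.54  1.92 -0.07]
t 19.16 p [ 493.3 -277.7  294.1] F [-7.7 10.8 12.1] q [ 0.95  0.39 -0.62  1.76  0.25  1.08  0.33] w 0.192
t 19.96 p [ 493.2 -277.7  307.2] F [-4.8  9.2  4.7] q [ 0.96  0.37 -0.63  1.74  0.24  1.11  0.34] w 0.196
t 20.36 p [ 493.4 -279.3  307.6] F [-0.5  0.1 -0. ] q [ 0.96  0.37 -0.63  1.74  0.24  1.11  0.34] w 0.547
t 21.12 p [ 493.1 -279.2  399.1] F [ 0.1 -0.5 -0.5] q [ 0.98  0.29 -0.65  1.62  0.18  1.29  0.39] w 0.55
[[260.0, 77.0], [259.0, 259.0], [259.0, 208.0]] if down [[259.0, 77.0], [259.0, 249.0], [259.0, 200.0]]
```

View pics/wrist8.png

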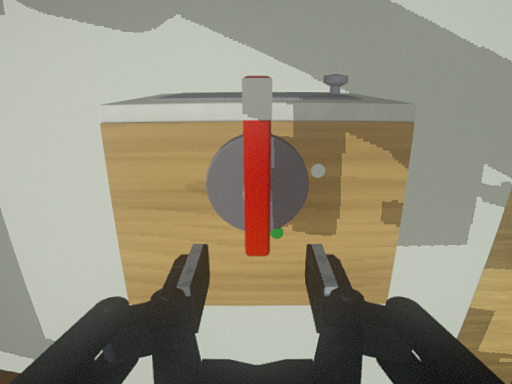

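View pics/scene8.png

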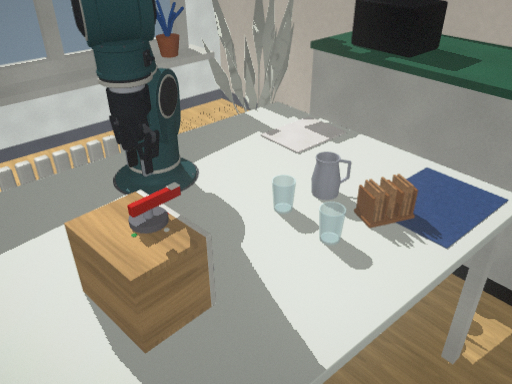

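```bash
python3 - <<'E'
from h import *
for z in(260,246): print(z,proj("scene",[[*W(-125,9),z],[*W(-125,-9),z],[*W(0,9),z],[*W(0,-9),z]]).round(1).tolist())
im=cv2.imread("pics/scene8.png")[170:250,110:200];cv2.imwrite("pics/scene8z.png",cv2.resize(im,None,fx=7,fy=7,interpolation=cv2.INTER_CUBIC))
w=cv2.imread("pics/wrist8.png").astype(int);m=(w[:,:,2]>110)&(w[:,:,1]<60)
v,u=np.nonzero(m[100:270,220:300]);k=np.polyfit(v,u,1);print("slope rad",k[0])
E
```

```text
260 [[179.7, 184.9], [174.7, 182.0], [130.5, 207.8], [125.7, 204.5]]
246 [[180.3, 190.4], [175.3, 187.4], [131.6, 213.5], [126.7, 210.1]]
slope rad 0.0008703427528557121
```

View pics/scene8z.png

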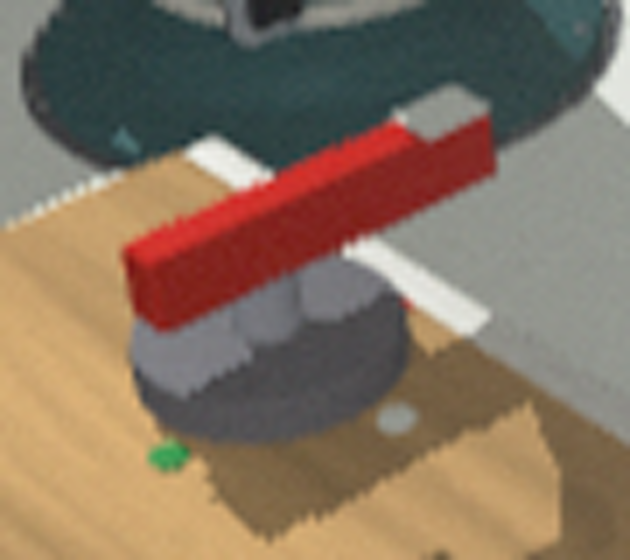

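The tip's top corners are at scene pixels (175,182) and (180,185). They match the "up" prediction (z = 260) and not the "down" one, so the handle is up in the locked notch and the door is shut. The bystanders are unmoved.

```bash
python3 - <<'E'
from h import *
bot.pause(.2); st(); bot.job_done()
E
```

```text
t 21.43 p [ 493.3 -279.2  399.5] F [-0.5 -0.7 -0.3] q [ 0.98  0.29 -0.65  1.62  0.18  1.29  0.39] w 0.551
the job is handed in; nothing more can be done
```

The cupboard is shut and locked, and I handed the job in at about 21 s of the 72 s allowed.

- **Door:** I pushed it shut with the closed fingers. A second press stopped at the same place, and the wrist picture shows the door flush against the cupboard's front.
- **Handle:** I gripped it over its axis and pushed it 13.3 mm down. I then turned it counter-clockwise through about 2.8 rad in one go without letting it up, raised it and released it.
- **Final checks:**
  - The handle's tip matches the raised, locked position in the scene picture to about 1 pixel.
  - In the wrist picture the bar is straight to about 0.001 rad along the tool direction I had set to the locked angle.
  - The tumblers, jug and crispbread holder look unmoved.
  - The robot is clear of everything.

No check failed or disagreed. The sideways force rose to about 16 N late in the turn, probably because my grip was 1 to 2 mm off the axis, and it went away on release. I stopped the turn at the calculated 2.8 rad and did not feel a hard end stop.

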